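# Top up the spring-fed vial stand

## Task

Top up the vial stand: load the three spare vials that stand beside it, each into the lane that holds vials of its own size, from the open end with the lips. Press the row back gently with the new vial until it can be set down on the lane's floor behind the lip, so that in the end both rows stand upright, closed up side by side and held against their lips by the spring pushers. The vials are glass: do not jam a row, tip a vial or bang the stand, and leave the jars on the deck and the other things on the worktop where they are.

Things in the scene. Friction and masses are not known exactly. Their poses are not given: they have to be found in the camera images.
- stand: fixed aluminium two-tier vial stand, 136 x 189 x 130 mm tall. Origin on the worktop under its middle; y runs along its two lanes, x across them (large lane at x = -38 mm, small lane at +38), z up. Lane floors are 4 mm up, side rails 2 mm thick and 10 mm high over the floor. Open loading end: -y. Only the foremost vial of each row is open from above; the rest stand under the deck
- first_large (a point): on the large lane's floor, centre of its foremost place, 15 mm behind the lip; axes as the stand's. Lane 34 mm wide inside
- first_small (a point): on the small lane's floor, centre of its foremost place, 12 mm behind the lip; axes as the stand's. Lane 27.5 mm wide inside
- lip_large (a point): middle of the top edge of the large lane's lip, at its inner face: the lip closes the -y end, 4 mm thick, its top 18 mm over the lane's floor. A new vial is carried over it while pressing the row back along +y; the row springs forward again when let go
- lip_small (a point): middle of the top edge of the small lane's lip, at its inner face (the same lip: 4 mm thick, 18 mm over the floor). In either lane a vial being lowered behind the lip rubs on the sprung row with some 3 to 6 N before its foot reaches the floor, so it can hang a few mm up if let go too soon
- deck_edge (a point): middle of the top of the jar deck's upturned front edge, 130 mm up, 40 mm behind the lips' inner faces; the deck's underside is 100 mm up and it runs back over both rows, on 8 mm posts 10 mm behind this edge outside the lanes. An upright gripper body hits it: lean the gripper out to the stand's -y side (about 30 degrees) while the vial stays upright
- pusher_large (a joint): travel (m) of the large lane's white pusher, face 46 mm tall, that presses the row to the lip with about 4 to 5.5 N (band spring): 0 at the start with two vials, grows as it is pressed back along +y, hard stop at +0.067 (127.5 mm behind the lip: four large vials and 7 mm to spare)
- pusher_small (a joint): travel (m) of the small lane's pusher, like the other: 0 at the start with three vials, grows as it is pressed back, hard stop at +0.055
- large_a: large screw-capped amber glass vial: body 30 mm across and 54 mm tall, cap 26 mm across, 64 mm tall in all; origin at the centre of its underside, z up its axis; a spare, standing on the worktop to the right of the stand
- large_b: large screw-capped amber glass vial: body 30 mm across and 54 mm tall, cap 26 mm across, 64 mm tall in all; origin at the centre of its underside, z up its axis; a spare, standing on the worktop to the right of the stand
- small_a: small screw-capped clear glass vial: body 24 mm across and 42 mm tall, cap 21 mm across, 50 mm tall in all; origin at the centre of its underside, z up its axis; a spare, standing on the worktop to the right of the stand
- large_row_1: large screw-capped amber glass vial: body 30 mm across and 54 mm tall, cap 26 mm across, 64 mm tall in all; origin at the centre of its underside, z up its axis; number 1 from the lip in the large lane at the start
- large_row_2: large screw-capped amber glass vial: body 30 mm across and 54 mm tall, cap 26 mm across, 64 mm tall in all; origin at the centre of its underside, z up its axis; number 2 from the lip in the large lane at the start
- small_row_1: small screw-capped clear glass vial: body 24 mm across and 42 mm tall, cap 21 mm across, 50 mm tall in all; origin at the centre of its underside, z up its axis; number 1 from the lip in the small lane at the start
- small_row_2: small screw-capped clear glass vial: body 24 mm across and 42 mm tall, cap 21 mm across, 50 mm tall in all; origin at the centre of its underside, z up its axis; number 2 from the lip in the small lane at the start
- small_row_3: small screw-capped clear glass vial: body 24 mm across and 42 mm tall, cap 21 mm across, 50 mm tall in all; origin at the centre of its underside, z up its axis; number 3 from the lip in the small lane at the start
- jar_tall: screw-capped jar, 62 mm across, 92 mm tall, on the stand's deck; origin at the centre of its underside; leave it alone
- jar_short: screw-capped jar, 52 mm across, 78 mm tall, on the stand's deck; origin at the centre of its underside; leave it alone
- disc: flat reference disc, 45 mm across, 8 mm thick, lying on the worktop behind the spare vials; leave it alone
- small_ring: ring 40 mm across, 12 mm high, lying on the worktop behind the spare vials; leave it alone
- roll: roll of tape 96 mm across, 25 mm high, lying on the worktop to the right of the spare vials; leave it alone
Not all that is in view belongs to the job. What is shaped like the large_b but blue is not meant.

How it is judged:
At the end, for the whole second after the job is handed in: Four large vials in the large lane, four small in the small: each on the floor (3 mm), upright (0.06 rad), within 3.5 mm of the lane's midline, behind the lip, closed up (row at most 4 mm longer than the vials), at rest; jars and bystanders within 20 mm of their start (x of large_row_1 in the frame of stand between -0.0415 and -0.0345 m and y of large_row_1 in the frame of stand between -0.079 and 0.017 m and z of large_row_1 in the frame of stand between 0.001 and 0.007 m and angle between each of large_row_1, large_row_2, large_a, large_b, small_row_1, small_row_2, small_row_3, small_a's own z axis and vertical below 0.06 rad and linear speed of each of large_row_1, large_row_2, large_a, large_b, small_row_1, small_row_2, small_row_3, small_a below 0.02 m/s and x of large_row_2 in the frame of stand between -0.0415 and -0.0345 m and y of large_row_2 in the frame of stand between -0.079 and 0.017 m and z of large_row_2 in the frame of stand between 0.001 and 0.007 m and x of large_a in the frame of stand between -0.0415 and -0.0345 m and y of large_a in the frame of stand between -0.079 and 0.017 m and z of large_a in the frame of stand between 0.001 and 0.007 m and x of large_b in the frame of stand between -0.0415 and -0.0345 m and y of large_b in the frame of stand between -0.079 and 0.017 m and z of large_b in the frame of stand between 0.001 and 0.007 m and x of small_row_1 in the frame of stand between 0.0345 and 0.0415 m and y of small_row_1 in the frame of stand between -0.082 and -0.004 m and z of small_row_1 in the frame of stand between 0.001 and 0.007 m and x of small_row_2 in the frame of stand between 0.0345 and 0.0415 m and y of small_row_2 in the frame of stand between -0.082 and -0.004 m and z of small_row_2 in the frame of stand between 0.001 and 0.007 m and x of small_row_3 in the frame of stand between 0.0345 and 0.0415 m and y of small_row_3 in the frame of stand between -0.082 and -0.004 m and z of small_row_3 in the frame of stand between 0.001 and 0.007 m and x of small_a in the frame of stand between 0.0345 and 0.0415 m and y of small_a in the frame of stand between -0.082 and -0.004 m and z of small_a in the frame of stand between 0.001 and 0.007 m and distance of each of jar_tall, jar_short, disc, small_ring, roll from where it was at the start of the episode below 0.02 m); the robot touches nothing.
It fails at once if the stand is hit or pressed hard by the gripper or arm (over 25 N) (contact force between any of the fingers, the arm and stand above 25 N).
It fails at once if a glass vial is pressed hard against the stand or the row is jammed against the pusher's stop (over 40 N) (contact force between any of large_row_1, large_row_2, large_a, large_b, small_row_1, small_row_2, small_row_3, small_a and stand above 40 N).
It fails at once if a vial is tipped over (angle between any of large_row_1, large_row_2, large_a, large_b, small_row_1, small_row_2, small_row_3, small_a's own z axis and vertical above 0.8 rad).
It fails at once if a jar on the deck or a bystander on the worktop is shifted by more than 20 mm (distance of any of jar_tall, jar_short, disc, small_ring, roll from where it was at the start of the episode above 0.02 m).
It also fails if it takes over 67 s, if anything falls off the work surface, if the arm or the gripper's body presses on something with over 40 N, if the wrist force passes 120 N, or if a joint passes its speed limit or range.

## Robot

A 6-joint arm with a two-finger parallel gripper is mounted at the origin on a cart in front of the work surface, level with it; the furniture and walls round the work are solid. World frame = base frame: x ahead of the robot, y to its left, z up, the work surface at z = 0. Lengths are in m, angles in rad, forces in N, time in s.
With the tool pointing down it reaches from about 0.35 to 0.775 m from the base axis. Payload 7.3 kg.
Tool frame: the origin (TCP) lies midway between the tips of the shut fingers; the grasp point (between the pads) lies 19 mm behind it; z points along the fingers, y is the line along which they close (so a half turn about z gives the same grasp; the last joint's range is limited). The gripper opens to 92 mm and grips with 3 to 60 N. Pads are 19 mm wide; open, the fingers measure 130 mm over their backs; the gripper's body (75 mm by 190 mm) begins 47 mm behind the grasp point.
Start: joints at [-1.268, 0.342, 1.524, -0, 1.275, -0.146], TCP at [0.228, -0.473, 0.227] pointing down, gripper open.
Joint ranges: [-2.53, 2.53], [-0.77, 2.02], [0.04, 2.7], [-1, 4.14], [0.28, 2.66], [-3.11, 3.11]. Speed limits (rad/s): [2.57, 2.57, 3.14, 3.14, 3.14, 3.14].

## Interface

Orientations are given as [roll, pitch, yaw] about the fixed x, y, z axes, in that order (R = Rz(yaw) Ry(pitch) Rx(roll)).
In Python, from cell import monitor, vision, workorder gives the robot as it stands.
- The arm moves only by the tool move_arm, never from a script. Its argument "rows" is a list of rows, each a list of 5 numbers: the shift along the world's x, y, z in mm, then the turn about the world's z in rad, then the closure, from -1 (fully open) to 1 (shut). A call has 1 to 12 rows; each row shifts and turns the commanded pose from where the row before left it; what a row does not reach is not made up. A row lasts 1/10 s, in which the tool goes at most 50 mm and 8.59 degrees, less where a joint would pass 70% of its speed; a pose out of reach is approached as far as the arm can. A call is refused whole if a number of a shift passes 50 or a number of a turn 0.15, either way. A call with a gripper value outside its range is refused whole. The fingers move at their own pace and stop on an object; "newtons" is the grip in N (left out, the last holds). Time passes only in rows, so rows that do not move let the fingers close. It gives the time, the measured TCP pose, the force, the opening and the grip force at its end, in the units of the state.
- monitor.observe(): the state, without advancing time (a new reading comes with each control period).
- vision.read_camera(name): name is "scene" or "top" or "wrist"; returns the picture (480x640x3 uint8, red, green, blue); there is no depth.
- vision.get_calibration(name): a dict with "K" (3x3 intrinsics, pixels), "k1" (the pictures are not rectified: a ray, as slopes to the right and down, at radius r is drawn at 1 + k1 r^2 times it, then the intrinsics apply), "T" (4x4, takes a point from camera to world coordinates); the wrist camera has in their place "mount" (4x4, takes a point from camera to tool coordinates, whose origin is the TCP and whose axes are the flange's). Camera axes: x right, y up, looking along -z (the intrinsics and any distortion apply to the point x, -y, -z); pixel columns grow to the right and rows downward; lengths in m; the calibration is good to about 2 mm. A picture is of the moment at which its call begins: read the wrist's pose just before it. get_calibration takes no time and is no camera call.
- workorder.hand_in(): hands the job in; it is judged then, once.
The state is a dict: "time": time; "qpos": joint angles; "qvel": joint speeds; "joint_efforts": joint torques, N m; "tool_pos": TCP position; "tool_rot": TCP orientation; "contact_force": force on the tool from outside, world axes, zero at the start; "torque": the same for the moment, N m; "opening": finger opening in m; "grip_force": force on a finger pad.
Only numpy, scipy, OpenCV 4.12 (cv2) and the standard library are available. Lean on these libraries where they do the work, as an engineer would, in place of code of your own. Each camera call takes 0.05 s, during which the arm holds its last target. There are 200 camera calls.

## Working session

There is one attempt and no reset: what is moved stays moved. The work goes in short steps, Python scripts to look and compute and a tool call to move; the robot and the scene stay as the last step left them, time stands still between calls to the robot, and variables do not carry over. Pictures are saved under pics/ and viewed, at most 10 in all, crops included, and the job is handed in when it is done.

Besides the shell and the picture viewer there is one more tool, called in YAML: its name, and indented under it one key for each argument. move_arm: Moves the arm, as the interface text tells. Its arguments: {"type":"object","properties":{"rows":{"type":"array","items":{"type":"array","items":{"type":"number"}}},"newtons":{"type":"number"}},"required":["rows"]}

```bash
mkdir -p pics
python3 - <<'E'
from cell import monitor, vision
import cv2,numpy as np
s=monitor.observe(); print({k:np.round(v,3).tolist() for k,v in s.items()})
for n in("scene","top","wrist"):
    im=vision.read_camera(n); cv2.imwrite(f"pics/{n}0.png",im[:,:,::-1]); c=vision.get_calibration(n); print(n,{k:np.round(v,4).tolist() for k,v in c.items()})
E
```

```text
{'time': 0.0, 'qpos': [-1.268, 0.343, 1.525, -0.0, 1.275, -0.146], 'qvel': [-0.001, 0.001, -0.0, -0.0, 0.001, 0.0], 'joint_efforts': [-0.001, -43.124, -24.423, 0.072, 0.056, -0.0], 'tool_pos': [0.228, -0.473, 0.226], 'tool_rot': [-3.14, -0.0, 0.449], 'contact_force': [-0.402, -0.15, -0.558], 'torque': [0.006, 0.044, -0.047], 'grip_force': 0.0, 'opening': 0.092}
scene {'K': [[568.9118, 0.0, 316.0368], [0.0, 568.9118, 236.3532], [0.0, 0.0, 1.0]], 'k1': -0.1715, 'T': [[0.4893, 0.3458, -0.8006, -0.4362], [-0.8721, 0.1954, -0.4486, -0.8285], [0.0013, 0.9177, 0.3972, 0.5641], [0.0, 0.0, 0.0, 1.0]]}
top {'K': [[483.5805, 0.0, 320.7372], [0.0, 483.5805, 237.9838], [0.0, 0.0, 1.0]], 'k1': -0.09, 'T': [[-0.0252, 0.9986, -0.0465, 0.4244], [-0.9996, -0.0258, -0.0125, -0.3648], [-0.0137, 0.0462, 0.9988, 1.02], [0.0, 0.0, 0.0, 1.0]]}
wrist {'K': [[343.7646, 0.0, 314.2201], [0.0, 343.7646, 239.5855], [0.0, 0.0, 1.0]], 'k1': -0.0614, 'mount': [[-0.0008, 0.9563, 0.2924, 0.0796], [1.0, 0.0007, 0.0005, 0.0005], [0.0002, 0.2924, -0.9563, -0.1585], [0.0, 0.0, 0.0, 1.0]]}
```

View pics/scene0.png

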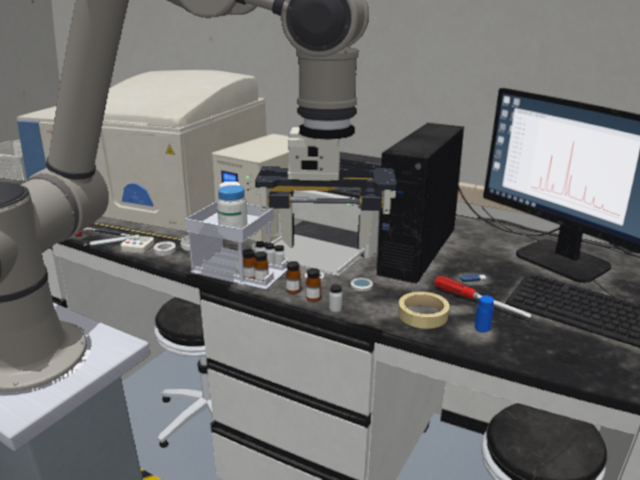

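View pics/top0.png

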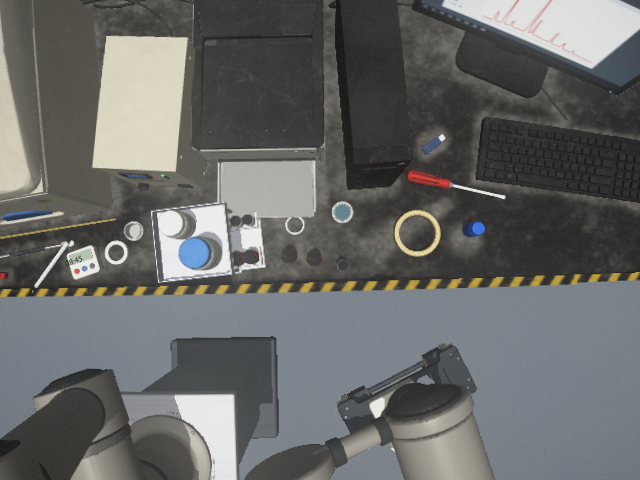

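move_arm:
  rows:
    - [15,15,3,-0.145,-1]
    - [15,15,3,-0.145,-1]
    - [15,15,3,-0.145,-1]
    - [15,15,3,-0.145,-1]
    - [15,15,3,-0.145,-1]
    - [15,15,3,-0.145,-1]
    - [15,15,3,-0.145,-1]
    - [15,15,3,-0.145,-1]
    - [15,15,0,-0.145,-1]
    - [15,15,0,-0.145,-1]
    - [15,15,0,-0.145,-1]
    - [15,15,0,-0.145,-1]

```text
time: 1.35
tool_pos: [0.4083, -0.2922, 0.2505]
tool_rot: [3.141, 0.001, -1.297]
contact_force: [0.6, 0.2, -0.1]
opening: 0.092
grip_force: 0.0
```

move_arm:
  rows:
    - [10,10,0,-0.14,-1]
    - [10,10,0,-0.14,-1]
    - [0,0,0,0,-1]
    - [0,0,0,0,-1]

```text
time: 1.75
tool_pos: [0.4276, -0.273, 0.2505]
tool_rot: [3.141, 0.0, -1.566]
contact_force: [0.7, -0.2, 0.1]
opening: 0.0917
grip_force: 0.0
```

```bash
cat > h.py <<'E'
from cell import monitor, vision
import cv2,numpy as np
from scipy.spatial.transform import Rotation as R
def cam(n,s=None):
    c=vision.get_calibration(n)
    if n!="wrist": T=np.array(c["T"])
    else:
        W=np.eye(4); W[:3,:3]=R.from_euler("xyz",s["tool_rot"]).as_matrix(); W[:3,3]=s["tool_pos"]; T=W@np.array(c["mount"])
    return np.array(c["K"]),c["k1"],T
def ray(C,uv):
    K,k1,T=C; p=np.linalg.solve(K,[uv[0],uv[1],1])[:2]; q=p.copy()
    for _ in range(20): q=p/(1+k1*(q@q))
    return T[:3,3],T[:3,:3]@np.array([q[0],-q[1],-1])
def plane(C,uv,z):
    o,d=ray(C,uv); return o+d*(z-o[2])/d[2]
def proj(C,X):
    K,k1,T=C; p=T[:3,:3].T@(np.array(X)-T[:3,3]); q=np.array([p[0],-p[1]])/-p[2]; q=q*(1+k1*(q@q)); return (K@[q[0],q[1],1])[:2]
def two(C1,u1,C2,u2):
    o1,d1=ray(C1,u1);o2,d2=ray(C2,u2);d1=d1/np.linalg.norm(d1);d2=d2/np.linalg.norm(d2)
    A=np.stack([d1,-d2],1);t=np.linalg.lstsq(A,o2-o1,rcond=None)[0]
    a,b=o1+t[0]*d1,o2+t[1]*d2; return (a+b)/2,np.linalg.norm(a-b)
def shot(n,f):
    s=monitor.observe(); im=vision.read_camera(n)[:,:,::-1].copy(); cv2.imwrite(f"pics/{f}.png",im); return s,im,cam(n,s)
E
python3 - <<'E'
from h import *
s,im,C=shot("wrist","w1"); print({k:np.round(s[k],4).tolist() for k in("time","qpos","tool_pos","tool_rot","contact_force")})
print(C[2])
np.save("w1.npy",C[2])
E
```

```text
{'time': 1.75, 'qpos': [-0.7192, 0.2916, 1.5297, -0.0004, 1.321, 2.4182], 'tool_pos': [0.4276, -0.273, 0.2505], 'tool_rot': [3.1409, 0.0001, -1.5665], 'contact_force': [0.7305, -0.1784, 0.1084]}
[[-0.99999342  0.00300595  0.0020325   0.42861096]
 [-0.00346885 -0.95630031 -0.29236568 -0.35247997]
 [ 0.00106484 -0.29237081  0.95630444  0.40897283]
 [ 0.          0.          0.          1.        ]]
```

View pics/w1.png

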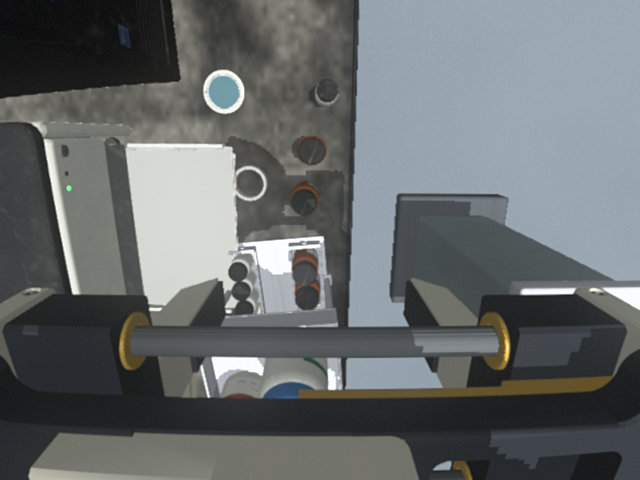

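Run:
```python
from h import *
im=cv2.imread("pics/w1.png"); cv2.imwrite("pics/c1.png",cv2.resize(im[70:325,200:370],None,fx=2.35,fy=2.35,interpolation=cv2.INTER_CUBIC))
im=cv2.imread("pics/top0.png"); cv2.imwrite("pics/c2.png",cv2.resize(im[195:290,145:365],None,fx=3.6,fy=3.6,interpolation=cv2.INTER_CUBIC))
```

```text
(no output)
```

View pics/c1.png

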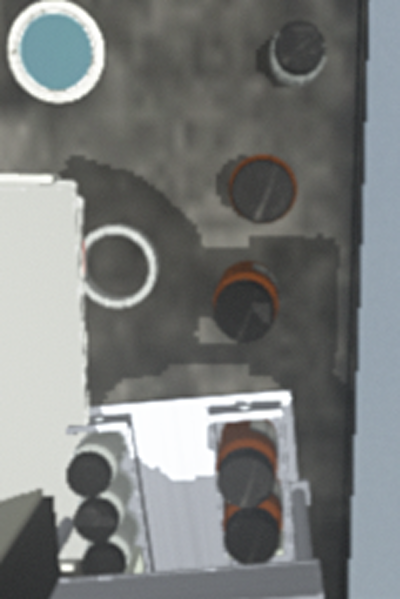

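View pics/c2.png

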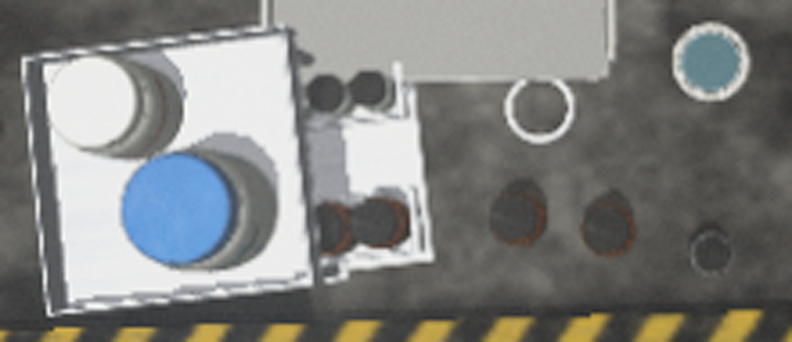

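```bash
cat >> h.py <<'E'
def f1(u,v): return (200+u/2.35,70+v/2.35)
def f2(u,v): return (145+u/3.6,195+v/3.6)
E
python3 - <<'E'
from h import *
W=list(cam("wrist",monitor.observe())); T=cam("top")
for n,a,b in[("LA cap",(264,188),(607,226)),("LB cap",(247,308),(515,217)),("S cap",(300,44),(711,251)),("row1L",(246,483),(382,222)),("row1S",(90,474),(371,88)),("row2S",(98,521),(326,95)),
 ("tray corner",(78,182),(608,78)),("lip R",(290,393),(432,260)),("lip L",(103,409),(399,65)),("ring",(120,266),(540,109))]:
    p,e=two(W,f1(*a),T,f2(*b)); print(n,np.round(p*1000,1),"gap",round(e*1000,1))
for u in[(290,28),(318,285)]: print("deck",np.round(1000*plane(T,f2(*u),.13),1))
for u in[(55,578),(322,562)]: print("deck w",np.round(1000*plane(W,f1(*u),.13),1))
for u in[(399,65),(432,260)]: print("lip top22",np.round(1000*plane(T,f2(*u),.022),1))
for u in[(103,409),(290,393)]: print("lip w22",np.round(1000*plane(W,f1(*u),.022),1))
E
```

```text
LA cap [ 430.3 -335.9   -6. ] gap 0.5
LB cap [ 436.9 -286.8   56.8] gap 0.8
S cap [ 415.3 -394.5   67. ] gap 0.6
row1L [ 436.2 -218.3   92.1] gap 2.1
row1S [ 510.5 -208.7   59.7] gap 1.1
row2S [ 508.1 -183.3   57.6] gap 2.5
tray corner [ 514.7 -339.8   31. ] gap 0.7
lip R [ 414.9 -233.8    9.5] gap 3.3
lip L [ 531.4 -205.   -58.5] gap 7.4
ring [ 499.  -300.    19.7] gap 0.9
deck [ 536.  -178.2  130. ]
deck [ 403.2 -190.6  130. ]
deck w [ 511. -194.  130.]
deck w [ 407.  -201.5  130. ]
lip top22 [ 526.2 -218.8   22. ]
lip top22 [ 413.4 -235.6   22. ]
lip w22 [ 511.1 -228.8   22. ]
lip w22 [ 416.9 -237.4   22. ]
```

move_arm:
  rows:
    - [10,-20,-40,0.04,-1]
    - [10,-20,-40,0.045,-1]
    - [0,-10,-30,0,-1]
    - [0,0,0,0,-1]
    - [0,0,0,0,-1]

```text
time: 2.3
tool_pos: [0.4473, -0.3234, 0.1411]
tool_rot: [3.141, 0.001, -1.486]
contact_force: [0.2, 0.7, -0.3]
opening: 0.0917
grip_force: 0.0
```

Run:
```python
from h import *
s,im,C=shot("wrist","w2"); print(s["tool_pos"],s["tool_rot"])
cv2.imwrite("pics/w2b.png",cv2.resize(im,None,fx=1.25,fy=1.25,interpolation=cv2.INTER_CUBIC))
```

```text
[ 0.4473353  -0.323352    0.14113657] [ 3.14097831e+00  6.79384424e-04 -1.48609578e+00]
```

View pics/w2b.png

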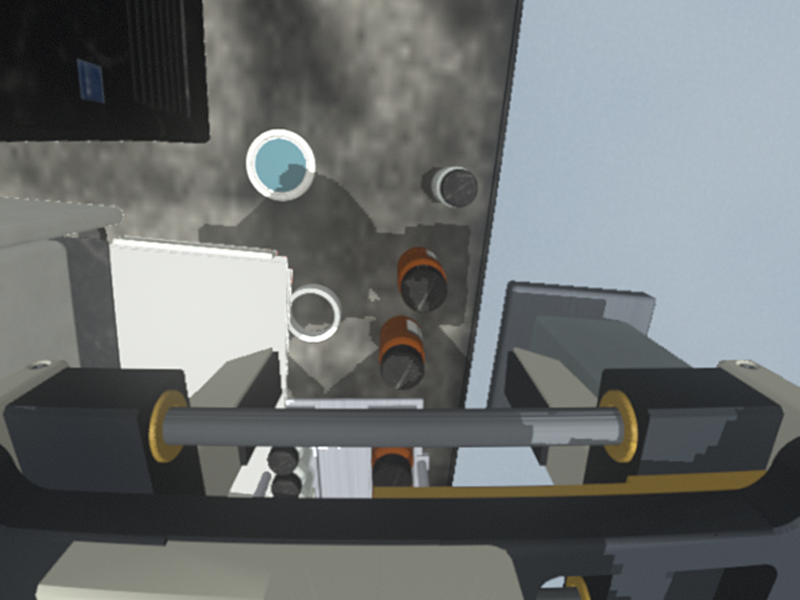

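Run:
```python
from h import *
W2=cam("wrist",monitor.observe()); W1=(W2[0],W2[1],np.load("w1.npy")); T=cam("top")
for n,a,b,c,z in[("LA",(264,188),(424,289),(607,226),.064),("LB",(247,309),(404,367),(515,217),.064),("S",(300,44),(459,187),(711,251),.05)]:
    b=(b[0]/1.25,b[1]/1.25); p,e=two(W1,f1(*a),W2,b); p2,e2=two(W2,b,T,f2(*c))
    print(n,np.round(p*1000,1),round(e*1000,1),"w2/top",np.round(p2*1000,1),round(e2*1000,1),[np.round(1000*plane(*q,z),1)[:2] for q in((W1,f1(*a)),(W2,b),(T,f2(*c)))])
```

```text
LA [ 430.8 -337.9   60.8] 1.8 w2/top [ 430.8 -337.4   59.1] 1.4 [array([ 430. , -338.4]), array([ 432. , -338.4]), array([ 430.2, -337.8])]
LB [ 438.  -286.3   58.6] 1.1 w2/top [ 437.5 -286.8   59.6] 2.2 [array([ 437.3, -287.4]), array([ 438.9, -288.6]), array([ 436.4, -287.3])]
S [ 415.7 -396.5   45.1] 1.4 w2/top [ 414.7 -395.6   34.1] 0.4 [array([ 415.3, -396.3]), array([ 417. , -396.2]), array([ 414.9, -394.9])]
```

move_arm:
  rows:
    - [0,20,40,0,-1]
    - [0,40,40,0,-1]
    - [0,45,30,0,-1]
    - [0,35,0,0,-1]
    - [0,0,0,0,-1]
    - [0,0,0,0,-1]

```text
time: 2.95
tool_pos: [0.4482, -0.1906, 0.2461]
tool_rot: [-3.138, -0.003, -1.484]
contact_force: [-0.2, -0.5, -0.2]
opening: 0.0918
grip_force: 0.0
```

Run:
```python
from h import *
s,im,C=shot("wrist","w3"); print(s["tool_pos"],s["tool_rot"]); np.save("w3.npy",C[2])
cv2.imwrite("pics/w3b.png",cv2.resize(im[100:340,200:440],None,fx=2.5,fy=2.5,interpolation=cv2.INTER_CUBIC))
```

```text
[ 0.44819399 -0.19058905  0.24605739] [-3.13849102e+00 -2.76299268e-03 -1.48362624e+00]
```

View pics/w3b.png

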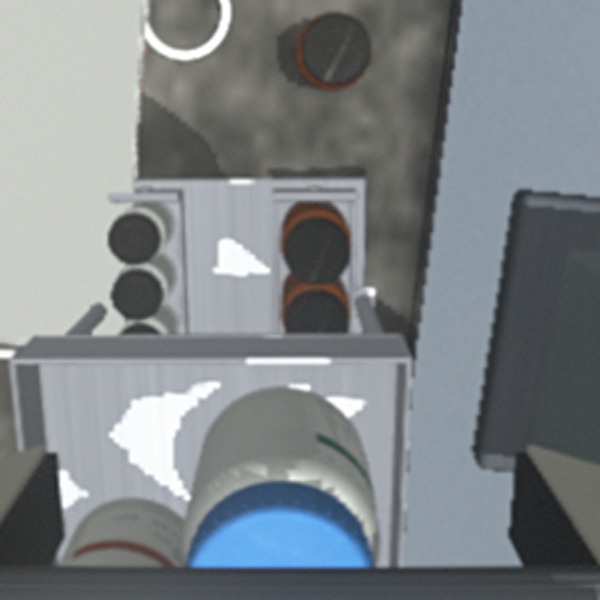

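Run:
```python
from h import *
W=cam("wrist",monitor.observe()); W=(W[0],W[1],np.load("w3.npy")); T=cam("top"); W1=(W[0],W[1],np.load("w1.npy"))
g=lambda u,v:(200+u/2.5,100+v/2.5)
P=lambda n,uv,z: print(n,np.round(1000*plane(W,g(*uv),z),1)[:2])
P("row1L",(317,249),.068);P("row1S",(135,238),.054);P("row2S",(137,293),.054);P("LBcap",(334,49),.064)
P("deckL",(20,359),.13);P("deckR",(412,358),.13);P("deckbotL",(30,338),.10);P("deckbotR",(410,337),.10)
P("lipL out",(112,197),.022);P("lipR",(360,191),.022);P("lipR in",(276,199),.022)
for n,a,b in[("row1L",(246,483),(317,249)),("row1S",(90,474),(135,238)),("row2S",(98,521),(137,293))]:
    p,e=two(W1,f1(*a),W,g(*b)); print(n,np.round(p*1000,1),round(e*1000,1))
print("T row1L",1000*plane(T,f2(382,222),.068),"row1S",1000*plane(T,f2(371,88),.054),"row2S",1000*plane(T,f2(326,95),.054))
for th in(.08,.087,.095):
    X=np.array([np.cos(th),np.sin(th)]);Y=np.array([-X[1],X[0]])
    for nm,p in(("deckL",plane(W,g(20,359),.13)),("deckR",plane(W,g(412,358),.13)),("r1L",plane(W,g(317,249),.068)),("r1S",plane(W,g(135,238),.054)),("r2S",plane(W,g(137,293),.054))): print(th,nm,np.round(1000*np.array([p[:2]@X,p[:2]@Y]),1))
```

```text
row1L [ 438.4 -210. ]
row1S [ 512.8 -205.7]
row2S [ 511.1 -182.5]
LBcap [ 439.2 -285.9]
deckL [ 537.7 -175.1]
deckR [ 406.2 -187. ]
deckbotL [ 542.9 -173.4]
deckbotR [ 402.6 -186. ]
lipL out [ 529.  -217.4]
lipR [ 419.7 -229.4]
lipR in [ 456.4 -222.6]
row1L [ 438.3 -211.1   75.1] 1.1
row1S [ 513.1 -205.2   51.3] 0.2
row2S [ 510.2 -182.9   56.1] 1.2
T row1L [ 435.37918661 -214.48531787   68.        ] row1S [ 510.51837221 -207.47818876   54.        ] row2S [ 507.28720186 -182.07887545   54.        ]
0.08 deckL [ 522.  -217.5]
0.08 deckR [ 390.  -218.9]
0.08 r1L [ 420.2 -244.4]
0.08 r1S [ 494.7 -246. ]
0.08 r2S [ 494.9 -222.8]
0.087 deckL [ 520.4 -221.2]
0.087 deckR [ 388.4 -221.6]
0.087 r1L [ 418.5 -247.3]
0.087 r1S [ 493.  -249.5]
0.087 r2S [ 493.3 -226.2]
0.095 deckL [ 518.7 -225.3]
0.095 deckR [ 386.6 -224.7]
0.095 r1L [ 416.5 -250.6]
0.095 r1S [ 491.  -253.4]
0.095 r2S [ 491.5 -230.2]
```

move_arm:
  newtons: 30
  rows:
    - [0,-40,0,0,-0.3]
    - [-5,-40,-30,0,-0.3]
    - [-4.7,-16.4,-48,0,-0.3]
    - [0,0,-48,0,-0.3]
    - [0,0,-42,0,-0.3]
    - [0,0,-20,0,-0.3]
    - [0,0,-10,0,-0.3]
    - [0,0,0,0,-0.3]
    - [0,0,0,0,-0.3]

```text
time: 3.9
tool_pos: [0.4388, -0.288, 0.0479]
tool_rot: [-3.14, -0.001, -1.487]
contact_force: [0.5, -0.3, 0.2]
opening: 0.0598
grip_force: 0.0
```

move_arm:
  newtons: 60
  rows:
    - [0,0,0,0.005,1]
    - [0,0,0,0,1]
    - [0,0,0,0,1]
    - [0,0,0,0,1]
    - [0,0,0,0,1]

```text
time: 4.4
tool_pos: [0.4384, -0.2871, 0.0472]
tool_rot: [-3.141, -0.001, -1.481]
contact_force: [0.5, 0.7, 2.8]
opening: 0.0276
grip_force: 60.0
```

move_arm:
  rows:
    - [0,0,10,0,1]
    - [0,0,30,0,1]
    - [0,0,20,0,1]
    - [0,0,0,0,1]

```text
time: 4.8
tool_pos: [0.4397, -0.2882, 0.11]
tool_rot: [-3.138, -0.004, -1.481]
contact_force: [0.4, 0.1, -0.4]
opening: 0.0275
grip_force: 60.0
```

Run:
```python
from h import *
s,im,C=shot("scene","s1"); print(s["tool_pos"],s["contact_force"],s["opening"])
p=proj(C,s["tool_pos"]);u,v=int(p[0]),int(p[1]);print(p)
cv2.imwrite("pics/s1b.png",cv2.resize(im[v-65:v+55,u-90:u+70],None,fx=5,fy=5,interpolation=cv2.INTER_CUBIC))
```

```text
[ 0.43967477 -0.28817788  0.10997837] [ 0.40707867  0.12170733 -0.44969563] 0.027531974900549833
[294.17507295 240.5561585 ]
```

View pics/s1b.png

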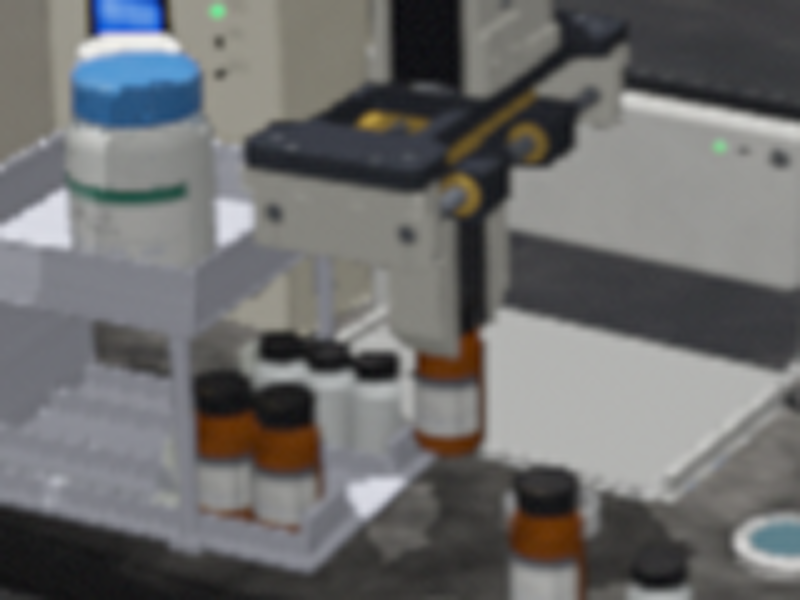

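move_arm:
  rows:
    - [1.5,21,-19,0,1]
    - [0,20,-18,0,1]
    - [0,0,0,0,1]
    - [0,0,0,0,1]

```text
time: 5.25
tool_pos: [0.4395, -0.2459, 0.0694]
tool_rot: [3.14, 0.001, -1.48]
contact_force: [0.0, -1.4, -0.5]
opening: 0.0277
grip_force: 60.0
```

```bash
cat >> h.py <<'E'
TH=.089
def st():
    s=monitor.observe(); p=s["tool_pos"]*1000; c,n=np.cos(TH),np.sin(TH); f=s["contact_force"]
    print("t",round(s["time"],2),"x'",round(p[0]*c+p[1]*n,1),"y'",round(-p[0]*n+p[1]*c,1),"z",round(p[2],1),"rot",np.round(s["tool_rot"],3),"F",np.round(f,1),"M",np.round(s["torque"],2),"op",round(s["opening"]*1000,1),round(float(s["grip_force"]),0))
E
python3 -c "from h import *;st()"
```

```text
t 5.25 x' 415.9 y' -284.0 z 69.4 rot [ 3.14e+00  1.00e-03 -1.48e+00] F [ 0.  -1.4 -0.5] M [ 0.12 -0.01  0.03] op 27.7 60.0
```

move_arm:
  rows:
    - [1.4,0,4,0,1]
    - [0,0,0,0,1]
    - [-0.4,5,0,0,1]
    - [-0.4,5,0,0,1]
    - [-0.4,5,0,0,1]
    - [0,0,0,0,1]
    - [0,0,0,0,1]

```text
time: 5.95
tool_pos: [0.4404, -0.2315, 0.0743]
tool_rot: [-3.14, -0.002, -1.481]
contact_force: [-0.1, -4.0, 1.7]
opening: 0.0279
grip_force: 60.0
```

```bash
python3 -c "from h import *;st()"
```

```text
t 5.95 x' 418.1 y' -269.8 z 74.3 rot [-3.140e+00 -2.000e-03 -1.481e+00] F [-0.1 -4.   1.7] M [-0.73 -0.11  0.04] op 27.9 60.0
```

move_arm:
  rows:
    - [-0.6,4.7,0,0,1]
    - [-0.6,4.7,0,0,1]
    - [-0.6,4.7,0,0,1]
    - [-0.6,4.7,0,0,1]
    - [-0.6,4.7,0,0,1]
    - [0,0,0,0,1]
    - [0,0,0,0,1]
    - [0,0,0,0,1]

```text
time: 6.75
tool_pos: [0.4372, -0.2079, 0.074]
tool_rot: [-3.141, -0.001, -1.481]
contact_force: [1.8, -4.9, 1.7]
opening: 0.0276
grip_force: 60.0
```

Run:
```python
from h import *
st()
s,im,C=shot("scene","s2"); p=proj(C,s["tool_pos"]);u,v=int(p[0]),int(p[1]);print(p)
cv2.imwrite("pics/s2b.png",cv2.resize(im[v-50:v+50,u-70:u+65],None,fx=5.8,fy=5.8,interpolation=cv2.INTER_CUBIC))
```

```text
t 6.75 x' 417.0 y' -246.0 z 74.0 rot [-3.141e+00 -1.000e-03 -1.481e+00] F [ 1.8 -4.9  1.7] M [-0.83 -0.14 -0.05] op 27.6 60.0
[260.59483931 249.17014217]
```

View pics/s2b.png

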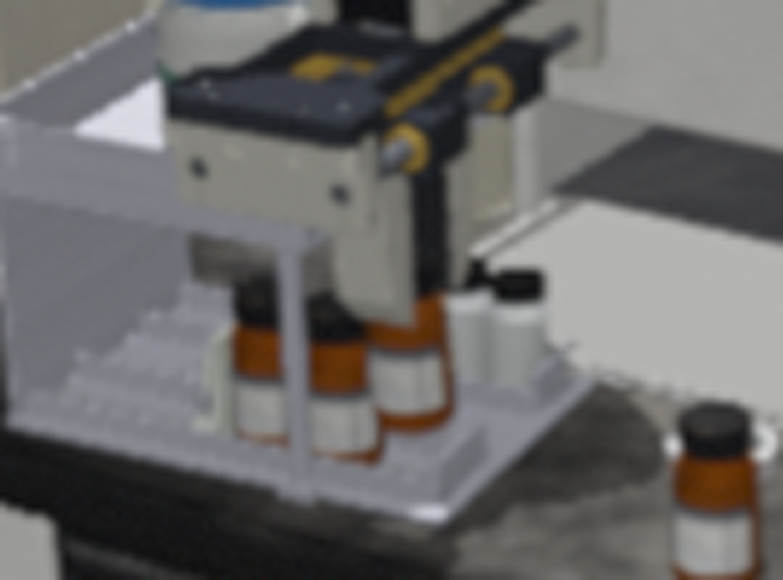

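move_arm:
  rows:
    - [-0.2,2,0,0,1]
    - [0,0,-2,0,1]
    - [0,0,-2,0,1]
    - [0,0,0,0,1]
    - [0,0,0,0,1]

```text
time: 7.3
tool_pos: [0.4367, -0.2058, 0.0698]
tool_rot: [3.141, -0.0, -1.481]
contact_force: [-0.2, -4.4, 0.2]
opening: 0.0275
grip_force: 60.0
```

```bash
python3 -c "from h import *;st()"
```

```text
t 7.3 x' 416.7 y' -243.8 z 69.8 rot [ 3.141 -0.    -1.481] F [-0.2 -4.4  0.2] M [-0.85 -0.14 -0.03] op 27.5 60.0
```

move_arm:
  rows:
    - [0,0,-2,0,1]
    - [0,0,-1.5,0,1]
    - [0,0,0,0,1]
    - [0,0,0,0,1]

```text
time: 7.7
tool_pos: [0.4368, -0.2058, 0.0663]
tool_rot: [3.141, -0.0, -1.481]
contact_force: [0.0, -5.8, 1.2]
opening: 0.0275
grip_force: 60.0
```

```bash
python3 -c "from h import *;st()"
```

```text
t 7.7 x' 416.7 y' -243.8 z 66.3 rot [ 3.141 -0.    -1.481] F [ 0.  -5.8  1.2] M [-0.79 -0.12 -0.01] op 27.5 60.0
```

move_arm:
  rows:
    - [0,0,-1.2,0,1]
    - [0.15,-1.7,0,0,1]
    - [0,0,0,0,1]
    - [0,0,0,0,1]

```text
time: 8.1
tool_pos: [0.4368, -0.2072, 0.065]
tool_rot: [3.141, 0.0, -1.481]
contact_force: [-0.6, -4.4, 0.4]
opening: 0.0277
grip_force: 60.0
```

```bash
python3 -c "from h import *;st()"
```

```text
t 8.1 x' 416.6 y' -245.2 z 65.0 rot [ 3.141  0.    -1.481] F [-0.6 -4.4  0.4] M [-0.61 -0.1   0.03] op 27.7 60.0
```

move_arm:
  rows:
    - [0.15,-1.5,0,0,1]
    - [0,0,0,0,1]
    - [0,0,0,0,1]

```text
time: 8.4
tool_pos: [0.4369, -0.2087, 0.0651]
tool_rot: [3.141, 0.0, -1.481]
contact_force: [0.7, -4.0, -0.1]
opening: 0.0275
grip_force: 60.0
```

```bash
python3 -c "from h import *;st()"
```

```text
t 8.4 x' 416.7 y' -246.7 z 65.1 rot [ 3.141  0.    -1.481] F [ 0.7 -4.  -0.1] M [-0.6  -0.01 -0.01] op 27.5 60.0
```

move_arm:
  rows:
    - [0.1,-1.2,0,0,1]
    - [0,0,0,0,1]
    - [0,0,0,0,1]

```text
time: 8.7
tool_pos: [0.4369, -0.2093, 0.065]
tool_rot: [3.141, 0.001, -1.481]
contact_force: [0.3, -0.0, 0.1]
opening: 0.0276
grip_force: 60.0
```

```bash
python3 -c "from h import *;st()"
```

```text
t 8.7 x' 416.5 y' -247.3 z 65.0 rot [ 3.141e+00  1.000e-03 -1.481e+00] F [ 0.3 -0.   0.1] M [ 0.05 -0.1  -0.01] op 27.6 60.0
```

move_arm:
  rows:
    - [0.1,-1.2,0,0,1]
    - [0,0,0,0,1]
    - [0,0,0,0,1]

```text
time: 9.0
tool_pos: [0.4369, -0.2105, 0.0649]
tool_rot: [3.141, 0.001, -1.481]
contact_force: [-0.3, 2.7, -0.1]
opening: 0.0275
grip_force: 60.0
```

```bash
python3 -c "from h import *;st()"
```

```text
t 9.0 x' 416.4 y' -248.5 z 64.9 rot [ 3.141e+00  1.000e-03 -1.481e+00] F [-0.3  2.7 -0.1] M [0.59 0.03 0.06] op 27.5 60.0
```

move_arm:
  newtons: 20
  rows:
    - [-0.1,0.9,0,0,1]
    - [0,0,0,0,0.3]
    - [0,0,0,0,0.2]
    - [0,0,0,0,0.0]
    - [0,0,0,0,0.0]
    - [0,0,15,0,0.0]
    - [0,0,15,0,0.0]
    - [0,0,0,0,1]
    - [0,0,0,0,1]
    - [0,0,0,0,1]
    - [0,0,0,0,1]

```text
time: 10.1
tool_pos: [0.4367, -0.2099, 0.0945]
tool_rot: [3.14, 0.001, -1.481]
contact_force: [-0.0, 0.1, 0.4]
opening: 0.0186
grip_force: 0.0
```

Run:
```python
from h import *
st()
s,im,C=shot("scene","s3")
```

```text
t 10.1 x' 416.4 y' -247.9 z 94.5 rot [ 3.140e+00  1.000e-03 -1.481e+00] F [-0.   0.1  0.4] M [ 0.23 -0.01  0.02] op 18.6 0.0
```

move_arm:
  rows:
    - [0,0,0,0,1]
    - [0,0,-4,0,1]
    - [0,0,-4,0,1]
    - [0,0,-3,0,1]
    - [0,0,-2,0,1]
    - [0,0,-1,0,1]
    - [0,0,0,0,1]
    - [0,0,0,0,1]

```text
time: 10.95
tool_pos: [0.4372, -0.2103, 0.0813]
tool_rot: [-3.141, -0.0, -1.481]
contact_force: [-0.4, -0.7, 0.6]
opening: 0.0003
grip_force: 0.8
```

```bash
python3 -c "from h import *;st()"
```

```text
t 10.95 x' 416.8 y' -248.3 z 81.3 rot [-3.141 -0.    -1.481] F [-0.4 -0.7  0.6] M [ 0.02 -0.08 -0.02] op 0.3 1.0
```

move_arm:
  rows:
    - [0,0,-2,0,1]
    - [0,0,-2,0,1]
    - [0,0,0,0,1]
    - [0,0,0,0,1]

```text
time: 11.35
tool_pos: [0.4373, -0.2103, 0.0773]
tool_rot: [-3.141, -0.0, -1.481]
contact_force: [0.9, -0.2, 3.3]
opening: 0.0006
grip_force: 1.6
```

```bash
python3 -c "from h import *;st()"
```

```text
t 11.35 x' 416.9 y' -248.3 z 77.3 rot [-3.141 -0.    -1.481] F [ 0.9 -0.2  3.3] M [ 0.16 -0.07 -0.04] op 0.6 2.0
```

Pushing on the cap with ~3 N as expected; continuing to the floor (TCP ≈ 68).

move_arm:
  rows:
    - [0,0,-2,0,1]
    - [0,0,-2,0,1]
    - [0,0,-2,0,1]
    - [0,0,0,0,1]
    - [0,0,0,0,1]

```text
time: 11.85
tool_pos: [0.4372, -0.2101, 0.0712]
tool_rot: [-3.141, 0.0, -1.481]
contact_force: [0.6, 0.8, 4.9]
opening: 0.0003
grip_force: 2.2
```

```bash
python3 -c "from h import *;st()"
```

```text
t 11.85 x' 416.8 y' -248.1 z 71.2 rot [-3.141  0.    -1.481] F [0.6 0.8 4.9] M [ 0.23 -0.   -0.05] op 0.3 2.0
```

move_arm:
  rows:
    - [0,0,-1.5,0,1]
    - [0,0,-1.2,0,1]
    - [0,0,0,0,1]
    - [0,0,0,0,1]

```text
time: 12.25
tool_pos: [0.4371, -0.2101, 0.0687]
tool_rot: [-3.142, 0.0, -1.481]
contact_force: [-0.3, 0.6, 6.1]
opening: 0.0002
grip_force: 3.0
```

```bash
python3 -c "from h import *;st()"
```

```text
t 12.25 x' 416.7 y' -248.1 z 68.7 rot [-3.142  0.    -1.481] F [-0.3  0.6  6.1] M [0.32 0.1  0.07] op 0.2 3.0
```

move_arm:
  rows:
    - [0,0,-1,0,1]
    - [0,0,0,0,1]
    - [0,0,0,0,1]

```text
time: 12.55
tool_pos: [0.4374, -0.2102, 0.0686]
tool_rot: [-3.141, -0.001, -1.481]
contact_force: [-1.4, 2.7, 15.4]
opening: 0.0002
grip_force: 7.5
```

```bash
python3 -c "from h import *;st()"
```

```text
t 12.55 x' 417.0 y' -248.2 z 68.6 rot [-3.141e+00 -1.000e-03 -1.481e+00] F [-1.4  2.7 15.4] M [ 0.58  0.44 -0.01] op 0.2 7.0
```

move_arm:
  rows:
    - [0,0,15,0,1]
    - [0,0,20,0,0.3]
    - [0,-20,5,0,-0.3]
    - [-2,-45,0,0,-0.3]
    - [-2,-45,0,0,-0.3]
    - [-2,-18,0,0,-0.3]
    - [0,0,-20,0,-0.3]
    - [0,0,-20,0,-0.3]
    - [0,0,-15,0,-0.3]
    - [0,0,0,0,-0.3]
    - [0,0,0,0,-0.3]

```text
time: 13.65
tool_pos: [0.431, -0.3377, 0.0523]
tool_rot: [3.141, 0.001, -1.481]
contact_force: [-0.2, -0.3, 0.3]
opening: 0.0601
grip_force: 0.0
```

move_arm:
  newtons: 60
  rows:
    - [0,0,-4.5,0,-0.3]
    - [0,0,0,0,-0.3]
    - [0,0,0,0,1]
    - [0,0,0,0,1]
    - [0,0,0,0,1]
    - [0,0,0,0,1]
    - [0,0,0,0,1]

```text
time: 14.35
tool_pos: [0.4311, -0.3382, 0.0481]
tool_rot: [3.142, -0.0, -1.481]
contact_force: [-1.1, -0.4, 0.9]
opening: 0.0274
grip_force: 60.0
```

```bash
python3 -c "from h import *;st()"
```

```text
t 14.35 x' 399.4 y' -375.2 z 48.1 rot [ 3.142 -0.    -1.481] F [-1.1 -0.4  0.9] M [ 0.14  0.06 -0.02] op 27.4 60.0
```

move_arm:
  rows:
    - [0,0,10,0,1]
    - [0,0,16,0,1]
    - [3,30,0,0,1]
    - [3,30,0,0,1]
    - [2.4,22,0,0,1]
    - [1,10,0,0,1]
    - [0,0,0,0,1]
    - [0,0,0,0,1]

```text
time: 15.15
tool_pos: [0.4409, -0.247, 0.0744]
tool_rot: [-3.141, -0.001, -1.481]
contact_force: [0.6, -0.3, -0.2]
opening: 0.0273
grip_force: 60.0
```

```bash
python3 -c "from h import *;st()"
```

```text
t 15.15 x' 417.2 y' -285.2 z 74.4 rot [-3.141e+00 -1.000e-03 -1.481e+00] F [ 0.6 -0.3 -0.2] M [ 0.16 -0.02 -0.01] op 27.3 60.0
```

move_arm:
  rows:
    - [-0.4,4.6,0,0,1]
    - [-0.4,4.6,0,0,1]
    - [-0.4,4.6,0,0,1]
    - [-0.4,4.6,0,0,1]
    - [-0.4,4.6,0,0,1]
    - [-0.4,4.6,0,0,1]
    - [-0.4,4.6,0,0,1]
    - [-0.4,4.6,0,0,1]
    - [-0.4,4.3,0,0,1]
    - [0,0,0,0,1]
    - [0,0,0,0,1]
    - [0,0,0,0,1]

```text
time: 16.35
tool_pos: [0.4377, -0.2065, 0.0745]
tool_rot: [-3.14, -0.003, -1.481]
contact_force: [0.6, -5.1, 1.0]
opening: 0.0276
grip_force: 60.0
```

```bash
python3 -c "from h import *;st()"
```

```text
t 16.35 x' 417.6 y' -244.6 z 74.5 rot [-3.140e+00 -3.000e-03 -1.481e+00] F [ 0.6 -5.1  1. ] M [-0.82 -0.09  0.02] op 27.6 60.0
```

move_arm:
  rows:
    - [-0.5,0.6,-2,0,1]
    - [0,0,-2,0,1]
    - [0,0,-1.5,0,1]
    - [0,0,0,0,1]
    - [0,0,0,0,1]

```text
time: 16.85
tool_pos: [0.4376, -0.2064, 0.0693]
tool_rot: [-3.139, -0.004, -1.481]
contact_force: [0.4, -6.1, 0.2]
opening: 0.0272
grip_force: 60.0
```

```bash
python3 -c "from h import *;st()"
```

```text
t 16.85 x' 417.5 y' -244.5 z 69.3 rot [-3.139 -0.004 -1.481] F [ 0.4 -6.1  0.2] M [-1.05 -0.13 -0.01] op 27.2 60.0
```

move_arm:
  rows:
    - [0,0,-2,0,1]
    - [0,0,-1.5,0,1]
    - [0,0,0,0,1]
    - [0,0,0,0,1]

```text
time: 17.25
tool_pos: [0.4376, -0.2064, 0.0657]
tool_rot: [-3.139, -0.004, -1.481]
contact_force: [0.8, -6.7, 1.7]
opening: 0.0276
grip_force: 60.0
```

```bash
python3 -c "from h import *;st()"
```

```text
t 17.25 x' 417.6 y' -244.5 z 65.7 rot [-3.139 -0.004 -1.481] F [ 0.8 -6.7  1.7] M [-1.04 -0.16 -0.06] op 27.6 60.0
```

Foot is at about 17.6 mm, below the lip top. Easing back to the lip.

move_arm:
  rows:
    - [0.1,-1.5,0,0,1]
    - [0.1,-1.5,0,0,1]
    - [0,0,0,0,1]
    - [0,0,0,0,1]

```text
time: 17.65
tool_pos: [0.437, -0.2081, 0.0652]
tool_rot: [-3.141, -0.001, -1.481]
contact_force: [1.6, -5.2, 3.0]
opening: 0.0273
grip_force: 60.0
```

```bash
python3 -c "from h import *;st()"
```

```text
t 17.65 x' 416.8 y' -246.1 z 65.2 rot [-3.141e+00 -1.000e-03 -1.481e+00] F [ 1.6 -5.2  3. ] M [-0.8  -0.16 -0.01] op 27.3 60.0
```

move_arm:
  rows:
    - [0,-0.8,0,0,1]
    - [0,0,0,0,1]
    - [0,0,0,0,1]

```text
time: 17.95
tool_pos: [0.4368, -0.2084, 0.0651]
tool_rot: [-3.141, -0.0, -1.481]
contact_force: [0.4, -5.0, 2.4]
opening: 0.0272
grip_force: 60.0
```

```bash
python3 -c "from h import *;st()"
```

```text
t 17.95 x' 416.5 y' -246.4 z 65.1 rot [-3.141 -0.    -1.481] F [ 0.4 -5.   2.4] M [-0.71 -0.19 -0.07] op 27.2 60.0
```

move_arm:
  rows:
    - [0.3,-1.2,0,0,1]
    - [0,0,0,0,1]
    - [0,0,0,0,1]

```text
time: 18.25
tool_pos: [0.4367, -0.2092, 0.0649]
tool_rot: [3.141, 0.001, -1.481]
contact_force: [-0.9, -2.9, 0.8]
opening: 0.0276
grip_force: 60.0
```

```bash
python3 -c "from h import *;st()"
```

```text
t 18.25 x' 416.4 y' -247.2 z 64.9 rot [ 3.141e+00  1.000e-03 -1.481e+00] F [-0.9 -2.9  0.8] M [-0.33 -0.11  0.01] op 27.6 60.0
```

move_arm:
  rows:
    - [0.1,-0.6,0,0,1]
    - [0,0,0,0,1]
    - [0,0,0,0,1]

```text
time: 18.55
tool_pos: [0.4367, -0.2096, 0.0648]
tool_rot: [3.141, 0.001, -1.481]
contact_force: [0.3, -0.9, 0.9]
opening: 0.0274
grip_force: 60.0
```

```bash
python3 -c "from h import *;st()"
```

```text
t 18.55 x' 416.4 y' -247.6 z 64.8 rot [ 3.141e+00  1.000e-03 -1.481e+00] F [ 0.3 -0.9  0.9] M [ 0.08 -0.13  0.02] op 27.4 60.0
```

Vial is at the lip. Release, rise, close.

move_arm:
  newtons: 20
  rows:
    - [0,0,0,0,0.3]
    - [0,0,0,0,0.2]
    - [0,0,0,0,0.0]
    - [0,0,0,0,0.0]
    - [0,0,15,0,0.0]
    - [0,0,11,0,0.0]
    - [0,0,0,0,1]
    - [0,0,0,0,1]
    - [0,0,0,0,1]
    - [0,0,0,0,1]
    - [0,0,0,0,1]

```text
time: 19.65
tool_pos: [0.4368, -0.2099, 0.0906]
tool_rot: [3.141, 0.001, -1.481]
contact_force: [0.0, 0.7, 0.3]
opening: 0.0101
grip_force: 0.0
```

move_arm:
  rows:
    - [0.3,-0.5,-4,0,1]
    - [0,0,-4,0,1]
    - [0,0,-2,0,1]
    - [0,0,-2,0,1]
    - [0,0,-2,0,1]
    - [0,0,0,0,1]
    - [0,0,0,0,1]

```text
time: 20.35
tool_pos: [0.4375, -0.2108, 0.0771]
tool_rot: [-3.141, -0.0, -1.481]
contact_force: [-0.0, -0.7, 2.3]
opening: 0.0009
grip_force: 1.0
```

```bash
python3 -c "from h import *;st()"
```

```text
t 20.35 x' 417.1 y' -248.8 z 77.1 rot [-3.141 -0.    -1.481] F [-0.  -0.7  2.3] M [-0.03 -0.09 -0.04] op 0.9 1.0
```

move_arm:
  rows:
    - [0,0,-2,0,1]
    - [0,0,-2,0,1]
    - [0,0,-2,0,1]
    - [0,0,-1.5,0,1]
    - [0,0,0,0,1]
    - [0,0,0,0,1]

```text
time: 20.95
tool_pos: [0.4377, -0.2107, 0.0698]
tool_rot: [-3.141, -0.0, -1.481]
contact_force: [-0.2, 0.1, 4.4]
opening: 0.0004
grip_force: 2.7
```

```bash
python3 -c "from h import *;st()"
```

```text
t 20.95 x' 417.2 y' -248.7 z 69.8 rot [-3.141 -0.    -1.481] F [-0.2  0.1  4.4] M [ 0.2  -0.05  0.02] op 0.4 3.0
```

move_arm:
  rows:
    - [0,0,-1,0,1]
    - [0,0,-1,0,1]
    - [0,0,0,0,1]
    - [0,0,0,0,1]

```text
time: 21.35
tool_pos: [0.4378, -0.2107, 0.0686]
tool_rot: [-3.14, -0.001, -1.481]
contact_force: [-0.7, 1.0, 12.2]
opening: 0.0004
grip_force: 6.4
```

```bash
python3 -c "from h import *;st()"
```

```text
t 21.35 x' 417.4 y' -248.8 z 68.6 rot [-3.140e+00 -1.000e-03 -1.481e+00] F [-0.7  1.  12.2] M [ 0.43  0.26 -0.02] op 0.4 6.0
```

Run:
```python
from h import *
K,k1,_=cam("wrist",monitor.observe()); W1=(K,k1,np.load("w1.npy")); T=cam("top")
p,e=two(W1,(40,124),T,(322,150)); print("box top corner",p,e)
for z in(0,.01,.03): print("box bottom front w1",plane(W1,(127,147),z)[:2],plane(W1,(127,285),z)[:2],"top",plane(T,(318,158),z)[:2],plane(T,(218,160),z)[:2])
for z in (.1,.15,.2,.25): print(z,"w1 top edge",plane(W1,(40,124),z)[:2],"T",plane(T,(322,150),z)[:2],plane(T,(193,158),z)[:2])
im=cv2.imread("pics/scene0.png"); 
cv2.imwrite("pics/f.png",im)
a=cv2.imread("pics/w1.png"); g=cv2.cvtColor(a,cv2.COLOR_BGR2GRAY); print(g[200,20:140:3]); t=cv2.cvtColor(cv2.imread("pics/top0.png"),cv2.COLOR_BGR2GRAY); print(t[135:225:2,250])
```

```text
box top corner [ 0.62171114 -0.36142912  0.16515803] 0.0021409353891735303
box bottom front w1 [ 0.64803489 -0.34047025] [ 0.67526372 -0.1638275 ] top [ 0.6428534  -0.35053196] [ 0.64525678 -0.13566831]
box bottom front w1 [ 0.64266965 -0.34076391] [ 0.66923269 -0.16844034] top [ 0.64071208 -0.35067193] [ 0.6430919  -0.13791473]
box bottom front w1 [ 0.63193916 -0.34135122] [ 0.65717063 -0.17766601] top [ 0.63642944 -0.35095188] [ 0.63876213 -0.14240758]
0.1 w1 top edge [ 0.67317848 -0.36517093] T [ 0.63684883 -0.36002349] [ 0.6292822  -0.10898407]
0.15 w1 top edge [ 0.63360097 -0.3631172 ] T [ 0.62530483 -0.3602836 ] [ 0.61814941 -0.12288722]
0.2 w1 top edge [ 0.59402346 -0.36106346] T [ 0.61376082 -0.36054371] [ 0.60701663 -0.13679038]
0.25 w1 top edge [ 0.55444594 -0.35900973] T [ 0.60221682 -0.36080382] [ 0.59588385 -0.15069353]
[ 65  65  69  66  70  66  66  63  62  46  46 104 242 226 160 118 119 119
 121 122 121 122 121 121 122 123 120 122 122 123 121  74  77  80  80  82
  86 138 218 215]
[ 66  65  62  62  67  65  56 207 103 104 106 105  73 116 174 172 173 174
 175 174 173 173 174 177 174 175 175 176 176 175 175 176 176 176 176 177
 176 175 176 174 102  77  79  77  99]
```

move_arm:
  rows:
    - [0,0,15,0,1]
    - [0,0,20,0,0.3]
    - [0,-20,5,0,0.1]
    - [-4,-45,0,0,0]
    - [-4,-45,0,0,0]
    - [-7,-45,0,0,0]
    - [-7,-30,0,0,0]
    - [0,0,-20,0,0]
    - [0,0,-15,0,0]
    - [0,0,0,0,0]
    - [0,0,0,0,0]

```text
time: 22.45
tool_pos: [0.4152, -0.3952, 0.0723]
tool_rot: [3.141, 0.001, -1.481]
contact_force: [-0.0, -0.2, 0.9]
opening: 0.0461
grip_force: 0.0
```

move_arm:
  newtons: 60
  rows:
    - [0.3,-0.6,-13,0,0]
    - [0,0,-13,0,0]
    - [0,0,0,0,0]
    - [0,0,0,0,0]
    - [0,0,0,0,1]
    - [0,0,0,0,1]
    - [0,0,0,0,1]
    - [0,0,0,0,1]
    - [0,0,0,0,1]

```text
time: 23.35
tool_pos: [0.4157, -0.3963, 0.0468]
tool_rot: [-3.141, -0.0, -1.481]
contact_force: [0.0, -0.7, 1.7]
opening: 0.0174
grip_force: 60.0
```

```bash
python3 -c "from h import *;st()"
```

```text
t 23.35 x' 378.8 y' -431.7 z 46.8 rot [-3.141 -0.    -1.481] F [ 0.  -0.7  1.7] M [ 0.17  0.12 -0.04] op 17.4 60.0
```

move_arm:
  newtons: 60
  rows:
    - [0,0,0,0,0.3]
    - [0,0,0,0,0.3]
    - [0,0,-1.3,0,0.3]
    - [0,0,0,0,0.3]
    - [0,0,0,0,1]
    - [0,0,0,0,1]
    - [0,0,0,0,1]
    - [0,0,0,0,1]

```text
time: 24.15
tool_pos: [0.4156, -0.3961, 0.0451]
tool_rot: [3.141, 0.0, -1.481]
contact_force: [-0.5, -0.1, -0.0]
opening: 0.0178
grip_force: 60.0
```

```bash
python3 -c "from h import *;st()"
```

```text
t 24.15 x' 378.8 y' -431.5 z 45.1 rot [ 3.141  0.    -1.481] F [-0.5 -0.1 -0. ] M [ 0.16 -0.08  0.01] op 17.8 60.0
```

Run:
```python
from h import *
K,k1,_=cam("wrist",monitor.observe()); W1=(K,k1,np.load("w1.npy")); W3=(K,k1,np.load("w3.npy"))
W2=cam("wrist",dict(tool_pos=[.44734,-.32335,.14114],tool_rot=[3.14098,.00068,-1.4861])); T=cam("top")
def corner(f):
    g=cv2.cvtColor(cv2.imread(f),cv2.COLOR_BGR2GRAY); m=((g>170)*255).astype('uint8'); return m
a=(234.5,147.5)
for c in[(286/1.25,258/1.25),(289/1.25,262/1.25),(277/1.25,252/1.25)]:
    p,e=two(W1,a,W2,c);print("w1w2",np.round(p,3),round(e,4)); p,e=two(W2,c,T,f2(609,78));print("w2T",np.round(p,3),round(e,4))
for z in(0,.01,.02,.03): print(z,plane(W3,(200+138/2.5,100+150/2.5),z)[:2],plane(W1,(235,180),z)[:2],plane(T,f2(450,80),z)[:2],"w2",plane(W2,(231,250),z)[:2])
```

```text
w1w2 [ 0.519 -0.339  0.017] 0.0043
w2T [ 0.516 -0.341  0.03 ] 0.0039
w1w2 [ 0.515 -0.34   0.029] 0.0022
w2T [ 0.515 -0.34   0.033] 0.0009
w1w2 [ 0.525 -0.34   0.005] 0.0107
w2T [ 0.518 -0.344  0.037] 0.0105
0 [ 0.52191565 -0.23702222] [ 0.52202935 -0.30110837] [ 0.51878413 -0.24556552] w2 [ 0.52244767 -0.29475938]
0.01 [ 0.52026546 -0.23782067] [ 0.51974513 -0.30236448] [ 0.51785914 -0.24673455] w2 [ 0.52018624 -0.29835994]
0.02 [ 0.51861526 -0.23861913] [ 0.51746091 -0.3036206 ] [ 0.51693415 -0.24790358] w2 [ 0.51792482 -0.3019605 ]
0.03 [ 0.51696506 -0.23941758] [ 0.51517669 -0.30487671] [ 0.51600917 -0.24907261] w2 [ 0.5156634  -0.30556106]
```

move_arm:
  rows:
    - [0,0,10,0,1]
    - [0,0,30,0,1]
    - [10,15,10,0,1]
    - [20,30,0,0,1]
    - [20,35,0,0,1]
    - [20,35,0,0,1]
    - [20,30,0,0,1]
    - [10.8,14,0,0,1]
    - [0,0,-15,0,1]
    - [0,0,0,0,1]
    - [0,0,0,0,1]

```text
time: 25.25
tool_pos: [0.5163, -0.2373, 0.0806]
tool_rot: [3.141, 0.0, -1.481]
contact_force: [0.0, -0.5, 0.2]
opening: 0.0179
grip_force: 60.0
```

```bash
python3 -c "from h import *;st()"
```

```text
t 25.25 x' 493.2 y' -282.2 z 80.6 rot [ 3.141  0.    -1.481] F [ 0.  -0.5  0.2] M [ 0.1  -0.08 -0.05] op 17.9 60.0
```

move_arm:
  rows:
    - [-0.4,4.5,0,0,1]
    - [-0.4,4.5,0,0,1]
    - [-0.4,4,0,0,1]
    - [-0.4,3.5,0,0,1]
    - [-0.2,3.5,0,0,1]
    - [0,0,0,0,1]
    - [0,0,0,0,1]

```text
time: 25.95
tool_pos: [0.5155, -0.2183, 0.0811]
tool_rot: [-3.139, -0.003, -1.481]
contact_force: [0.2, -5.4, 2.2]
opening: 0.0182
grip_force: 60.0
```

```bash
python3 -c "from h import *;st()"
```

```text
t 25.95 x' 494.0 y' -263.3 z 81.1 rot [-3.139e+00 -3.000e-03 -1.481e+00] F [ 0.2 -5.4  2.2] M [-0.97 -0.12  0.04] op 18.2 60.0
```

move_arm:
  rows:
    - [-0.6,4.3,-2,0,1]
    - [-0.6,4.3,-2,0,1]
    - [-0.6,4.3,-2,0,1]
    - [-0.6,4.3,-2,0,1]
    - [0,0,0,0,1]
    - [0,0,0,0,1]

```text
time: 26.55
tool_pos: [0.5128, -0.2009, 0.0728]
tool_rot: [-3.14, -0.002, -1.481]
contact_force: [0.4, -4.7, 0.6]
opening: 0.0184
grip_force: 60.0
```

Run:
```python
from h import *
st()
s,im,C=shot("scene","s4"); p=proj(C,s["tool_pos"]);u,v=int(p[0]),int(p[1]);print(p)
cv2.imwrite("pics/s4b.png",cv2.resize(im[v-45:v+55,u-75:u+60],None,fx=5.8,fy=5.8,interpolation=cv2.INTER_CUBIC))
```

```text
t 26.55 x' 492.9 y' -245.7 z 72.8 rot [-3.140e+00 -2.000e-03 -1.481e+00] F [ 0.4 -4.7  0.6] M [-0.93 -0.07 -0.04] op 18.4 60.0
[277.59334386 236.40089579]
```

View pics/s4b.png

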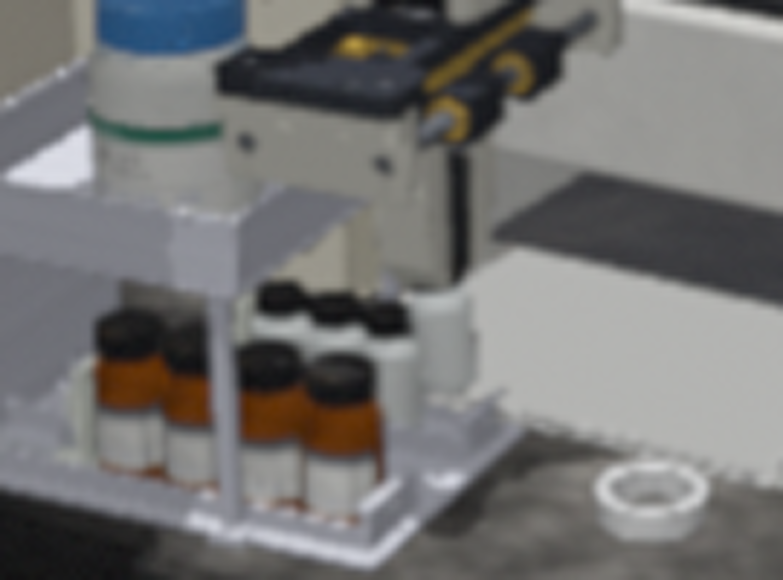

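move_arm:
  rows:
    - [0,0,-2,0,1]
    - [0,0,-2,0,1]
    - [0,0,-1.5,0,1]
    - [0,0,0,0,1]
    - [0,0,0,0,1]

```text
time: 27.1
tool_pos: [0.5128, -0.201, 0.0672]
tool_rot: [-3.14, -0.002, -1.481]
contact_force: [0.8, -4.6, -0.2]
opening: 0.0183
grip_force: 60.0
```

```bash
python3 -c "from h import *;st()"
```

```text
t 27.1 x' 492.9 y' -245.7 z 67.2 rot [-3.140e+00 -2.000e-03 -1.481e+00] F [ 0.8 -4.6 -0.2] M [-0.86 -0.05  0.  ] op 18.3 60.0
```

move_arm:
  rows:
    - [0,0,-1.5,0,1]
    - [0,0,-1,0,1]
    - [0,0,0,0,1]
    - [0,0,0,0,1]

```text
time: 27.5
tool_pos: [0.5129, -0.2011, 0.0648]
tool_rot: [-3.14, -0.002, -1.481]
contact_force: [1.5, -4.5, 1.4]
opening: 0.018
grip_force: 60.0
```

```bash
python3 -c "from h import *;st()"
```

```text
t 27.5 x' 493.0 y' -245.9 z 64.8 rot [-3.140e+00 -2.000e-03 -1.481e+00] F [ 1.5 -4.5  1.4] M [-0.89 -0.1   0.03] op 18.0 60.0
```

move_arm:
  rows:
    - [0,0,-0.5,0,1]
    - [0,0,0,0,1]
    - [0.1,-1.2,0,0,1]
    - [0.1,-1.2,0,0,1]
    - [0,0,0,0,1]
    - [0,0,0,0,1]

```text
time: 28.1
tool_pos: [0.5127, -0.2026, 0.0642]
tool_rot: [-3.141, -0.0, -1.481]
contact_force: [0.6, -3.0, 7.4]
opening: 0.0178
grip_force: 60.0
```

```bash
python3 -c "from h import *;st()"
```

```text
t 28.1 x' 492.7 y' -247.3 z 64.2 rot [-3.141 -0.    -1.481] F [ 0.6 -3.   7.4] M [-0.41  0.3  -0.06] op 17.8 60.0
```

move_arm:
  rows:
    - [0.1,-1,0,0,1]
    - [0,0,0,0,1]
    - [0,0,0,0,1]

```text
time: 28.4
tool_pos: [0.5127, -0.2033, 0.0641]
tool_rot: [-3.141, -0.0, -1.481]
contact_force: [0.7, -2.5, 6.3]
opening: 0.0181
grip_force: 60.0
```

```bash
python3 -c "from h import *;st()"
```

```text
t 28.4 x' 492.6 y' -248.1 z 64.1 rot [-3.141 -0.    -1.481] F [ 0.7 -2.5  6.3] M [-0.24  0.31 -0.13] op 18.1 60.0
```

move_arm:
  rows:
    - [0,0,0.5,0,1]
    - [0,0,0,0,1]
    - [0,0,0,0,1]

```text
time: 28.7
tool_pos: [0.5126, -0.2034, 0.0643]
tool_rot: [-3.142, -0.0, -1.481]
contact_force: [0.6, -1.7, 4.8]
opening: 0.018
grip_force: 60.0
```

```bash
python3 -c "from h import *;st()"
```

```text
t 28.7 x' 492.5 y' -248.1 z 64.3 rot [-3.142 -0.    -1.481] F [ 0.6 -1.7  4.8] M [-0.36  0.16 -0.15] op 18.0 60.0
```

move_arm:
  rows:
    - [0.1,-1,0,0,1]
    - [0,0,0,0,1]
    - [0,0,0,0,1]

```text
time: 29.0
tool_pos: [0.5125, -0.2043, 0.0642]
tool_rot: [3.141, 0.0, -1.481]
contact_force: [0.3, -2.2, 5.4]
opening: 0.0182
grip_force: 60.0
```

```bash
python3 -c "from h import *;st()"
```

```text
t 29.0 x' 492.4 y' -249.0 z 64.2 rot [ 3.141  0.    -1.481] F [ 0.3 -2.2  5.4] M [-0.17  0.23 -0.08] op 18.2 60.0
```

move_arm:
  rows:
    - [0,0,0.8,0,1]
    - [0,0,0,0,1]
    - [0,0,0,0,1]

```text
time: 29.3
tool_pos: [0.5124, -0.2043, 0.0646]
tool_rot: [3.141, 0.0, -1.481]
contact_force: [-0.0, -3.0, 0.2]
opening: 0.0179
grip_force: 60.0
```

```bash
python3 -c "from h import *;st()"
```

```text
t 29.3 x' 492.2 y' -249.1 z 64.6 rot [ 3.141  0.    -1.481] F [-0.  -3.   0.2] M [-0.35 -0.07  0.02] op 17.9 60.0
```

move_arm:
  rows:
    - [0.3,-1,0,0,1]
    - [0,0,0,0,1]
    - [0,0,0,0,1]

```text
time: 29.6
tool_pos: [0.5126, -0.2051, 0.0647]
tool_rot: [3.141, 0.001, -1.481]
contact_force: [0.0, -0.8, -0.5]
opening: 0.0177
grip_force: 60.0
```

```bash
python3 -c "from h import *;st()"
```

```text
t 29.6 x' 492.3 y' -249.8 z 64.7 rot [ 3.141e+00  1.000e-03 -1.481e+00] F [ 0.  -0.8 -0.5] M [-0.06  0.09 -0.01] op 17.7 60.0
```

move_arm:
  rows:
    - [0.7,-0.8,0,0,1]
    - [0,0,0,0,1]
    - [0,0,0,0,1]

```text
time: 29.9
tool_pos: [0.5132, -0.2058, 0.0647]
tool_rot: [3.14, 0.001, -1.481]
contact_force: [-2.0, -0.2, -0.8]
opening: 0.0182
grip_force: 60.0
```

```bash
python3 -c "from h import *;st()"
```

```text
t 29.9 x' 492.9 y' -250.6 z 64.7 rot [ 3.140e+00  1.000e-03 -1.481e+00] F [-2.  -0.2 -0.8] M [ 0.13  0.41 -0.02] op 18.2 60.0
```

move_arm:
  newtons: 20
  rows:
    - [0,0,0,0,0.55]
    - [0,0,0,0,0.45]
    - [0,0,0,0,0.4]
    - [0,0,0,0,0.4]
    - [0,0,0,0,0.4]

```text
time: 30.4
tool_pos: [0.5138, -0.2063, 0.0651]
tool_rot: [-3.141, -0.0, -1.481]
contact_force: [0.4, -1.3, 0.1]
opening: 0.0273
grip_force: 0.0
```

Run:
```python
from h import *
st()
s,im,C=shot("scene","s5"); a=cv2.imread("pics/s4.png")
# clear vial near lane: report white-body blob columns/rows against the s4 frame
P=[proj(C,p) for p in([.5136,-.206,.004],[.5136,-.206,.022],[.5136,-.206,.046],[.5136,-.206,.07])]; print(np.round(P,1).tolist())
u,v=map(int,P[2])
h=cv2.cvtColor(im,cv2.COLOR_BGR2GRAY)
for r in range(v-26,v+16,2): print(r,h[r,u-16:u+18].tolist())
```

```text
t 30.4 x' 493.5 y' -251.1 z 65.1 rot [-3.141 -0.    -1.481] F [ 0.4 -1.3  0.1] M [ 0.13 -0.02 -0.05] op 27.3 0.0
[[280.5, 265.1], [280.3, 257.8], [280.1, 247.9], [279.8, 237.9]]
221 [131, 131, 131, 131, 129, 121, 115, 120, 128, 131, 129, 121, 109, 104, 109, 100, 76, 43, 29, 31, 30, 45, 82, 109, 116, 116, 120, 124, 126, 125, 124, 124, 124, 124]
223 [132, 132, 132, 130, 122, 99, 71, 76, 108, 129, 132, 125, 116, 112, 115, 106, 81, 43, 30, 30, 28, 43, 79, 107, 116, 117, 120, 125, 125, 124, 123, 121, 115, 104]
225 [132, 131, 131, 132, 132, 129, 121, 119, 127, 132, 132, 125, 114, 114, 116, 112, 91, 49, 28, 29, 29, 42, 79, 107, 115, 117, 120, 124, 122, 115, 105, 87, 68, 63]
227 [129, 130, 131, 132, 131, 132, 129, 128, 131, 133, 132, 120, 112, 118, 117, 114, 93, 50, 28, 28, 30, 43, 82, 109, 117, 121, 113, 93, 81, 70, 65, 64, 66, 66]
229 [124, 123, 120, 119, 126, 127, 129, 129, 130, 131, 128, 122, 116, 117, 117, 113, 93, 51, 29, 29, 28, 45, 82, 109, 120, 129, 119, 82, 65, 65, 65, 66, 67, 67]
231 [125, 124, 119, 118, 127, 130, 131, 129, 130, 130, 129, 129, 128, 121, 117, 113, 92, 51, 27, 29, 2
[... 1901 characters left out ...]
79, 179, 180]
255 [41, 34, 65, 114, 143, 148, 145, 142, 136, 131, 131, 136, 141, 144, 144, 143, 140, 136, 128, 128, 154, 176, 180, 179, 180, 180, 179, 179, 180, 180, 179, 179, 179, 179]
257 [24, 30, 65, 113, 142, 146, 143, 140, 134, 130, 132, 137, 142, 143, 143, 142, 139, 134, 126, 128, 154, 175, 179, 175, 170, 173, 178, 179, 179, 179, 179, 179, 179, 180]
259 [23, 33, 68, 115, 141, 145, 143, 139, 134, 129, 129, 136, 142, 144, 145, 144, 141, 136, 130, 130, 143, 150, 142, 145, 159, 173, 179, 180, 179, 179, 179, 180, 180, 180]
261 [55, 58, 71, 97, 127, 142, 143, 139, 134, 127, 125, 133, 142, 147, 149, 148, 146, 140, 137, 137, 134, 124, 115, 125, 150, 170, 179, 178, 173, 175, 178, 179, 179, 179]
```

move_arm:
  newtons: 20
  rows:
    - [0,0,8,0,0.4]
    - [0,0,7,0,0.4]
    - [0,0,0,0,1]
    - [0,0,0,0,1]
    - [0,0,0,0,1]
    - [0,0,0,0,1]
    - [0,0,-4,0,1]
    - [0,0,-4,0,1]
    - [0,0,-3,0,1]
    - [0,0,-2.5,0,1]
    - [0,0,0,0,1]
    - [0,0,0,0,1]

```text
time: 31.65
tool_pos: [0.5136, -0.2062, 0.0663]
tool_rot: [3.141, 0.0, -1.481]
contact_force: [-0.9, -0.8, 0.1]
opening: 0.0004
grip_force: 0.3
```

```bash
python3 -c "from h import *;st()"
```

```text
t 31.65 x' 493.2 y' -251.0 z 66.3 rot [ 3.141  0.    -1.481] F [-0.9 -0.8  0.1] M [ 0.08  0.   -0.01] op 0.4 0.0
```

move_arm:
  rows:
    - [0,0,4,0,1]
    - [0.5,-5.5,0,0,1]
    - [0.4,-4.7,0,0,1]
    - [0,0,-3,0,1]
    - [0,0,-2,0,1]
    - [0,0,-2,0,1]
    - [0,0,0,0,1]
    - [0,0,0,0,1]

```text
time: 32.45
tool_pos: [0.5147, -0.2165, 0.0635]
tool_rot: [-3.141, -0.0, -1.481]
contact_force: [-0.5, -1.6, 1.8]
opening: 0.0005
grip_force: 1.0
```

```bash
python3 -c "from h import *;st()"
```

```text
t 32.45 x' 493.4 y' -261.4 z 63.5 rot [-3.141 -0.    -1.481] F [-0.5 -1.6  1.8] M [-0.06 -0.01 -0.02] op 0.5 1.0
```

move_arm:
  rows:
    - [0,0,-2,0,1]
    - [0,0,-1.5,0,1]
    - [0,0,0,0,1]
    - [0,0,0,0,1]

```text
time: 32.85
tool_pos: [0.5147, -0.2164, 0.0601]
tool_rot: [-3.141, -0.0, -1.481]
contact_force: [-0.3, -0.6, 3.2]
opening: 0.0004
grip_force: 2.1
```

```bash
python3 -c "from h import *;st()"
```

```text
t 32.85 x' 493.4 y' -261.3 z 60.1 rot [-3.141 -0.    -1.481] F [-0.3 -0.6  3.2] M [ 0.05 -0.05 -0.01] op 0.4 2.0
```

move_arm:
  rows:
    - [0,0,-1.5,0,1]
    - [0,0,-1.5,0,1]
    - [0,0,-1,0,1]
    - [0,0,0,0,1]
    - [0,0,0,0,1]

```text
time: 33.35
tool_pos: [0.5146, -0.2164, 0.0561]
tool_rot: [-3.141, -0.0, -1.481]
contact_force: [0.0, -0.8, 5.4]
opening: 0.0005
grip_force: 2.4
```

```bash
python3 -c "from h import *;st()"
```

```text
t 33.35 x' 493.4 y' -261.3 z 56.1 rot [-3.141 -0.    -1.481] F [ 0.  -0.8  5.4] M [ 0.01 -0.07  0.01] op 0.5 2.0
```

move_arm:
  rows:
    - [0,0,-1.2,0,1]
    - [0,0,-0.8,0,1]
    - [0,0,0,0,1]
    - [0,0,0,0,1]

```text
time: 33.75
tool_pos: [0.5147, -0.2165, 0.0546]
tool_rot: [-3.141, -0.0, -1.481]
contact_force: [-0.7, -0.3, 8.6]
opening: 0.0003
grip_force: 4.3
```

```bash
python3 -c "from h import *;st()"
```

```text
t 33.75 x' 493.4 y' -261.3 z 54.6 rot [-3.141 -0.    -1.481] F [-0.7 -0.3  8.6] M [ 0.11  0.17 -0.  ] op 0.3 4.0
```

move_arm:
  rows:
    - [0,0,-0.5,0,1]
    - [0,0,0,0,1]
    - [0,0,0,0,1]

```text
time: 34.05
tool_pos: [0.5148, -0.2165, 0.0545]
tool_rot: [-3.141, -0.001, -1.481]
contact_force: [-1.8, -0.2, 11.5]
opening: 0.0003
grip_force: 5.9
```

move_arm:
  rows:
    - [0,0,10,0,1]
    - [0,-10,30,0,1]
    - [0,-20,40,0,1]
    - [-20,0,45,0,1]
    - [-20,20,40,0,1]
    - [-20,20,27,0,1]
    - [-6,16,0,0,1]
    - [0,0,0,0,1]
    - [0,0,0,0,1]

```text
time: 34.95
tool_pos: [0.4484, -0.1902, 0.2451]
tool_rot: [3.141, 0.0, -1.481]
contact_force: [-0.2, -0.2, 0.5]
opening: 0.0006
grip_force: 0.0
```

Run:
```python
from h import *
st()
s,im,C=shot("wrist","w4"); c,n=np.cos(TH),np.sin(TH)
g=cv2.cvtColor(im,cv2.COLOR_BGR2GRAY); hsv=cv2.cvtColor(im,cv2.COLOR_BGR2HSV)
m=((g<75)&(hsv[:,:,1]<60)).astype('uint8')
for nm,x0,z in(("L",417.2,.068),("S",493.2,.054)):
    for k,y in enumerate((-247.6,-277.6+60) if nm=="L" else (-250.4,-226.4)):
        X=[(x0*c-y*n)/1000,(x0*n+y*c)/1000,z]; u=proj(C,X); a,b=map(int,np.round(u))
        sub=g[b-16:b+17,a-16:a+17]; ci=cv2.HoughCircles(cv2.resize(sub,None,fx=6,fy=6,interpolation=cv2.INTER_CUBIC),cv2.HOUGH_GRADIENT,1,60,param1=80,param2=15,minRadius=38,maxRadius=85)
        if ci is not None:
            q=ci[0,0]; uv=(a-16+(q[0]-2.5)/6,b-16+(q[1]-2.5)/6); P=plane(C,uv,z)*1000
            print(nm,k,"exp",np.round(u,1),"got",np.round(uv,1),"r",round(q[2]/6,1),"x'y'",np.round([P[0]*c+P[1]*n,-P[0]*n+P[1]*c],1))
s2,im2,C2=shot("scene","s6")
g2=cv2.cvtColor(im2,cv2.COLOR_BGR2GRAY)
P=proj(C2,[.5136,-.206,.046]); u,v=map(int,P); print("small body-top exp row",P, [proj(C2,[.5136,-.206,z])[1].round(1) for z in(.004,.046,.054)])
for r in range(v-8,v+20,2): print(r,g2[r,u-14:u+14].tolist())
```

```text
t 34.95 x' 429.7 y' -229.3 z 245.1 rot [ 3.141  0.    -1.481] F [-0.2 -0.2  0.5] M [ 0.06 -0.02 -0.05] op 0.6 0.0
L 0 exp [327.3 199.4] got [327.  196.7] r 14.1 x'y' [ 417.5 -250.4]
L 1 exp [327.  228.8] got [326.8 224.5] r 13.3 x'y' [ 417.4 -222.1]
S 0 exp [252.6 194.3] got [253.2 194. ] r 10.4 x'y' [ 492.6 -250.7]
S 1 exp [253.8 217.2] got [254.2 216.7] r 10.3 x'y' [ 492.8 -226.9]
small body-top exp row [280.07775512 247.94777023] [np.float64(265.1), np.float64(247.9), np.float64(244.6)]
239 [127, 131, 129, 124, 113, 106, 113, 125, 141, 154, 163, 164, 151, 141, 142, 153, 165, 175, 178, 179, 180, 179, 179, 179, 179, 179, 179, 179]
241 [107, 117, 126, 122, 115, 136, 168, 178, 167, 151, 141, 144, 156, 167, 176, 180, 180, 179, 179, 179, 179, 179, 179, 179, 179, 179, 179, 179]
243 [52, 57, 63, 59, 61, 88, 105, 109, 138, 164, 174, 179, 181, 180, 179, 179, 179, 179, 179, 180, 179, 180, 179, 179, 179, 179, 179, 179]
245 [26, 30, 30, 29, 29, 26, 25, 63, 118, 135, 111, 97, 96, 97, 96, 96, 111, 149, 175, 180, 180, 179, 180, 179, 179, 179, 179, 179]
247 [28, 19, 21, 21, 20, 23, 25, 25, 28, 28,
[... 664 characters left out ...]
42, 145, 143, 139, 133, 130, 133, 141, 146, 149, 149, 148, 144, 139, 132, 131, 155, 176, 178, 175, 170, 173, 178, 179, 179, 179]
259 [68, 115, 140, 145, 142, 138, 132, 129, 131, 138, 144, 147, 147, 146, 143, 137, 129, 127, 143, 150, 142, 144, 159, 174, 179, 179, 180, 180]
261 [69, 97, 127, 141, 142, 138, 132, 128, 131, 137, 144, 146, 147, 146, 141, 135, 132, 132, 132, 125, 115, 124, 150, 170, 179, 177, 173, 175]
263 [57, 75, 106, 133, 142, 139, 132, 127, 128, 137, 143, 146, 146, 143, 138, 135, 133, 124, 113, 113, 113, 116, 127, 137, 150, 153, 147, 148]
265 [53, 68, 100, 125, 131, 128, 127, 127, 130, 136, 140, 140, 140, 141, 137, 128, 119, 111, 107, 107, 107, 111, 122, 135, 137, 126, 102, 87]
```

```bash
python3 -c "
from cell import workorder
print(workorder.hand_in())"
```

```text
the job is handed in; nothing more can be done
None
```

I loaded all three spare vials, two large and one small, each pressed down to the floor behind its lip, and handed the job in at about 35 s of the 67 s allowed. The closing check showed the front two vials of each lane in place, though the large-lane figures were rough; hand-in returned no verdict.

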